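Tuck the cover tab of a slide tray under its lip

TASK

Close the cover of the slide tray: with the fingertips, push the standing blue tab over by its outer blue face until it lies flat over the slides, then, keeping it pressed down, push it by its yellow rib as far as it goes so that its free edge is tucked beneath the orange lip and it stays shut by itself when you let go. Do not pinch the tab or touch its white inner face, and leave the glassware, tubes, dishes and other things around it where they are.

Things in the scene. Friction and masses are not known exactly. Their poses are not given: they have to be found in the camera images.
- slide_tray: white microscope-slide tray, fixed to the bench, 155 x 130 mm, side walls 21 mm high, three glass slides inside. Origin: underside of the tray, on the bench, midway across its width, 75 mm from its hinge end and 80 mm from its lip end. Its own x axis points level from the hinge end to the orange lip end, y across, z up. Yaw differs from start to start.
- tab (a joint): hinge angle of the blue tab, rad: 0 = folded flat over the slides, pi/2 = straight up, about 1.55 to 2.0 at the start (upright or leaning away from the lip). A weak spring (about 0.055 N m, less the weight of the tab at 0) swings it open again whenever it is let go untucked.
- runner (a joint): how far the tab with its hinge rod has slid in its slots towards the lip, m: 0 to 0.003 at the start, 0.022 = hard against its stop. It slides stiffly (3 N of friction) and stays where it is left; pushing the tab sideways with more than that slides it.
- tab_hinge (a point): middle of the tab's hinge rod, 24 mm above the bench; 45 mm from the tray origin along the tray's -x when runner is 0; moves with runner. The rod runs along the tray's y.
- tab_edge (a point): middle of the free edge of the blue tab, 85 mm from the hinge. The tab is a flat rigid plate 4 mm thick, 96 mm wide (along the hinge), centred on the hinge axis in thickness, so its outer face lies 26 mm above the bench when flat. Its outer face is blue: it looks away from the lip while the tab stands, and up when it is flat.
- tab_rib (a point): middle of the top of the yellow rib on the tab's outer face, 63 mm from the hinge. The rib is 70 mm long (along the hinge), 6 mm thick and stands 5 mm above the blue face; 56 mm of blue face lies free between hinge and rib, and a fingertip placed there can press the tab flat and push the rib towards the lip.
- tab_liner: white liner, 55 x 76 mm and 2 mm thick, on the tab's inner face (the face that ends up over the slides); not to be touched by the fingers.
- lip_front (a point): middle of the front of the flat underside of the fixed orange lip, 30 mm above the bench, so 4 mm above the flat tab. The lip is 110 mm wide and runs 13 mm further to an end wall; its top is 35 mm above the bench. In front of it an upturned lead-in slopes 10 mm forward and up to 42 mm above the bench. With the tab flat and runner 0 the free edge is 13 mm short of this point; with runner 0.022 it is 9 mm past it.
- vial: glass specimen vial with a blue cap, 26 mm across, 50 mm tall, near one side of the tray. Bystander, loose; origin at the centre of its underside.
- tube_rack: green rack of capped sample tubes, 112 x 56 x 72 mm, at the other side of the tray. Bystander, loose; origin at the centre of its underside.
- dish_stack: stack of culture dishes, 91 mm across, 60 mm tall, beyond the lip end of the tray. Bystander, loose; origin at the centre of its underside.
- forceps: steel forceps 130 mm long and 8 mm high lying flat on the bench beyond the hinge end of the tray. Bystander, loose; origin at the centre of its underside as it lies.
- bottle: amber reagent bottle, 70 mm across, 150 mm tall. Bystander, loose; origin at the centre of its underside.
- beaker: empty glass beaker, 72 mm across, 85 mm tall. Bystander, loose; origin at the centre of its underside.
- slide_box: closed blue slide box, 85 x 100 x 34 mm. Bystander, loose; origin at the centre of its underside.
There are look-alikes about, which are no part of the job. Leave any pink look-alike of the slide_tray alone.

How it is judged:
By the outcome, as a careful person would: the job done as asked, in the order asked, and still so for the second after the job is handed in, with the robot touching nothing.
It also fails if it takes over 40 s, if anything falls off the work surface, if the arm or the gripper's body presses on something with over 40 N, if the wrist force passes 120 N, or if a joint passes its speed limit or range.

ROBOT

A 6-joint arm with a two-finger parallel gripper is mounted at the origin on the work surface. World frame = base frame: x ahead of the robot, y to its left, z up, the work surface at z = 0. Lengths are in mm, angles in rad, forces in N, time in s.
With the tool pointing down it reaches from about 350 to 975 mm from the base axis. Payload 7.1 kg.
Tool frame: the origin (TCP) lies on the front face of the gripper's body, between the roots of the fingers; the fingertips stand 80 mm ahead of it and the grasp point (between the pads) lies 61 mm ahead of it (env.tips_ahead is the distance from the TCP to the fingertips, in mm); z points along the fingers, y is the direction in which the jaws open and shut (so a half turn about z gives the same grasp; the last joint's range is limited). The gripper opens to 88 mm and grips with 3 to 60 N. Pads are 20 mm wide; open, the fingers measure 115 mm over their backs; the gripper's body (75 mm by 178 mm) begins 61 mm behind the grasp point.
Start: joints at [1.284, 0.423, 1.63, -0, 1.089, -0.019], TCP at [165.35, 602.715, 302.675] pointing down, gripper open.
Joint ranges: [-3, 3], [-0.9, 2.11], [0.09, 2.58], [-1.31, 4.45], [0.11, 2.69], [-2.54, 2.54]. Speed limits (rad/s): [2.39, 2.39, 3.01, 3.14, 3.14, 3.14].

INTERFACE

Orientations are given as a unit quaternion [x, y, z, w].
In Python, from station import env, set_gripper, viewer, workorder gives the robot as it stands. Calls block until the motion is done:
- env.reach(position, orientation): joint-space move of the TCP to a pose.
- env.move_l(position, rot=None, rate=150, f_stop=None): straight line of the TCP; rot=None keeps the orientation; rate is the mean speed in mm/s. With f_stop (N) it stops when the force on the tool has changed by that much, and returns True; else False.
- env.move_joints(angles): joint-space move.
- set_gripper(opening): finger opening in mm; the grip force is fixed at half the most; returns when the fingers have stopped.
- env.hold(seconds).
- env.ik(position, orientation): joint angles nearest the present ones, or None.
- env.read_state(): the state.
- viewer.camera(name): name is "scene" or "top"; returns the picture (384x512x3 uint8, blue, green, red); there is no depth.
- viewer.camera_params(name): a dict with "fx", "fy", "cx", "cy" (pixels), "pose" (4x4, takes a point from camera to world coordinates). Camera axes: x right, y up, looking along -z (the intrinsics and any distortion apply to the point x, -y, -z); pixel columns grow to the right and rows downward; lengths in mm; the calibration is good to about 2 mm. A picture is of the moment at which its call begins. camera_params takes no time and is no camera call.
A pose or a line that the arm cannot do raises env.IKError and nothing moves.
- workorder.sign_off(): hands the job in, once; it reports no verdict.
The state is a dict: "time_s": time; "qpos": joint angles; "dq": joint speeds; "tau": joint torques, N m; "tool_pos": TCP position; "orientation": TCP orientation; "force": force on the tool from outside, world axes, zero at the start; "wrist_torque": the same for the moment, N m; "width": finger opening in mm.
Only numpy, scipy, OpenCV 4.12 (cv2) and the standard library are available. Lean on these libraries where they do the work, as an engineer would, in place of code of your own. Each camera call takes 0.05 s, during which the arm holds its last target. There are 200 camera calls.

## Working session

There is one attempt and no reset: what is moved stays moved. The work goes in short steps, each a Python script; the robot and the scene stay as the last script left them, time stands still between calls to the robot, and variables do not carry over. Pictures are saved under pics/ and viewed, about 8 in all and at most 12, crops included, and the job is handed in when it is done.

```bash
mkdir -p pics; ls
python3 - <<'E'
from station import env, viewer
import cv2
for n in("scene","top"):
    im=viewer.camera(n); cv2.imwrite(f"pics/{n}0.png",im)
    p=viewer.camera_params(n); print(n,{k:(v if k!="pose" else v.round(3).tolist()) if hasattr(v,'round') or True else v for k,v in p.items()})
s=env.read_state(); print(s["time_s"],s["tool_pos"],s["orientation"],s["force"],s["width"])
E
```

```text
pics
scene {'fx': 352.8330677425692, 'fy': 352.8330677425692, 'cx': 256.1230485535349, 'cy': 191.38333681079845, 'pose': [[-0.093, -0.609, 0.788, 1376.3], [0.995, -0.04, 0.086, 78.046], [-0.021, 0.793, 0.61, 760.878], [0.0, 0.0, 0.0, 1.0]]}
top {'fx': 438.3162617809837, 'fy': 438.3162617809837, 'cx': 248.62877456705138, 'cy': 190.11577502628705, 'pose': [[0.022, 0.975, -0.222, 125.379], [-1.0, 0.022, -0.003, -34.942], [0.002, 0.222, 0.975, 1658.41], [0.0, 0.0, 0.0, 1.0]]}
0.1 [165.23095556 602.34704743 301.97453572] [ 1.33485518e-01  9.91050527e-01 -6.78508774e-04 -9.99096497e-05] [ 0.0896208  -0.37196624  0.02224443] 87.52980343132752
```

View pics/scene0.png

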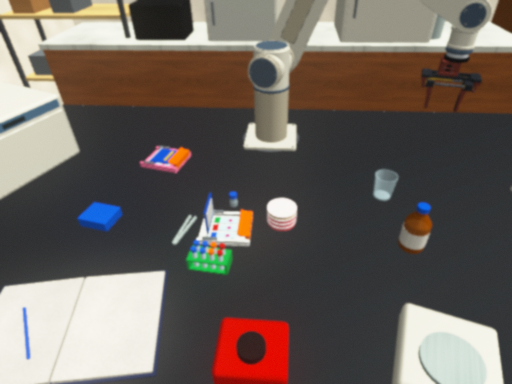

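View pics/top0.png

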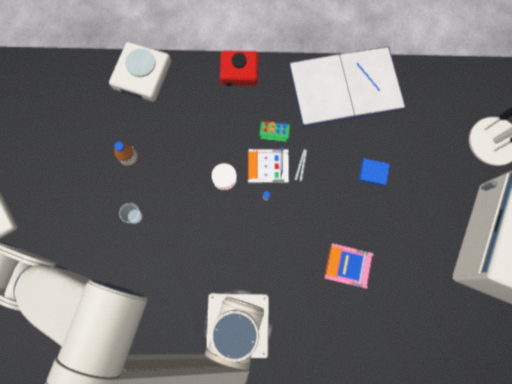

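The scene view shows the white tray at about (228,228), its tab standing at (208,215) and the orange lip at (245,228). In the top view the tray is at about (268,166), lip to the left and tab at (282,165). The pink look-alike is at (349,265). Next I'll enlarge the tray in both views.

Run:
```python
import cv2
a=cv2.imread("pics/scene0.png")[185:280,165:305]; b=cv2.imread("pics/top0.png")[115:205,205:315]
cv2.imwrite("pics/c1.png",cv2.resize(a,None,fx=5.5,fy=5.5,interpolation=cv2.INTER_CUBIC))
cv2.imwrite("pics/c2.png",cv2.resize(b,None,fx=6.5,fy=6.5,interpolation=cv2.INTER_CUBIC))
```

```text
(no output)
```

View pics/c1.png

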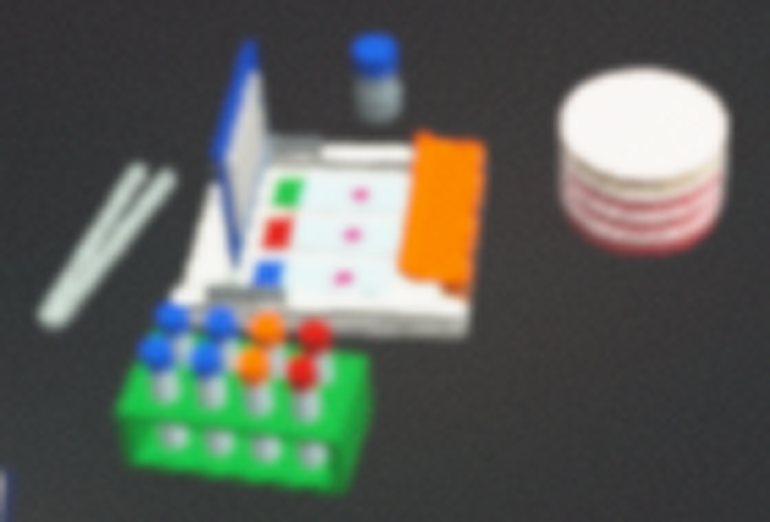

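View pics/c2.png

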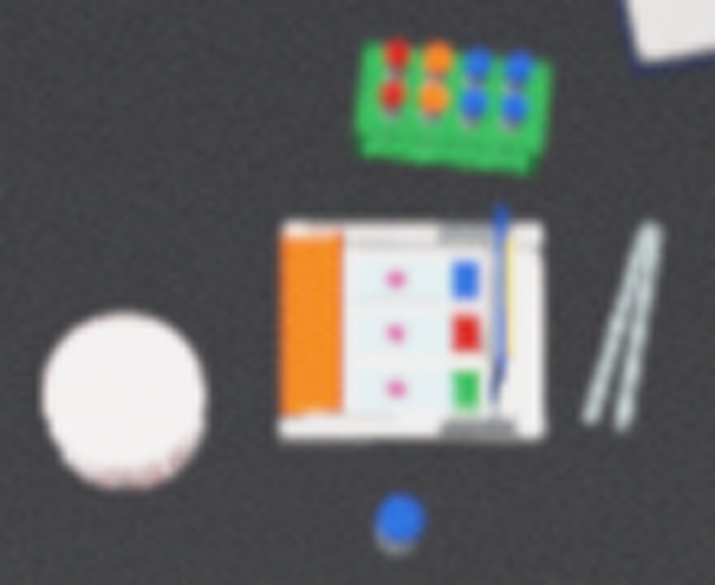

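```bash
cat > vis.py <<'E'
import numpy as np
from station import viewer
P={n:viewer.camera_params(n) for n in("scene","top")}
def proj(n,X):
    p=P[n];T=np.array(p["pose"]);c=(np.asarray(X,float)-T[:3,3])@T[:3,:3]
    return np.stack([p["cx"]+p["fx"]*c[...,0]/-c[...,2],p["cy"]-p["fy"]*c[...,1]/-c[...,2]],-1)
def ray(n,uv):
    p=P[n];T=np.array(p["pose"]);d=T[:3,:3]@[(uv[0]-p["cx"])/p["fx"],-(uv[1]-p["cy"])/p["fy"],-1]
    return T[:3,3],d/np.linalg.norm(d)
def tri(a,b):
    (o1,d1),(o2,d2)=ray("scene",a),ray("top",b)
    t=np.linalg.lstsq(np.c_[d1,-d2],o2-o1,rcond=None)[0]
    p,q=o1+t[0]*d1,o2+t[1]*d2
    return (p+q)/2,np.linalg.norm(p-q)
E
cat > fit.py <<'E'
from vis import *
from scipy.optimize import least_squares
C={"scene":lambda u,v:(164.5+(u+.5)/5.5,184.5+(v+.5)/5.5),"top":lambda u,v:(204.5+(u+.5)/6.5,114.5+(v+.5)/6.5)}
A=[("top",43,55,42,343,413),("top",43,-55,42,343,236),("top",80,55,35,280,413),("top",80,-55,35,280,232),("top",80,65,0,278,438),("top",-75,65,0,545,438),("top",80,-65,21,281,221),
("scene",43,55,42,418,133),("scene",43,-55,42,402,277),("scene",80,-65,0,468,335),("scene",80,55,35,486,143)]
B=[("scene",85,48,250,40),("scene",85,-48,217,152),("scene",0,-48,235,264),("top",85,-48,502,208),("top",85,48,500,372)]
def W(q,X):
    c,s=np.cos(q[2]),np.sin(q[2]);return np.array([q[0]+c*X[0]-s*X[1],q[1]+s*X[0]+c*X[1],X[2]])
def res(q):
    r=[]
    for n,x,y,z,u,v in A: r.append(proj(n,W(q,(x,y,z)))-C[n](u,v))
    for n,l,y,u,v in B: r.append(proj(n,W(q,(-45+q[4]+l*np.cos(q[3]),y,24+l*np.sin(q[3]))))-C[n](u,v))
    return np.array(r)
if __name__=="__main__":
    f=least_squares(lambda q:np.r_[res(q).ravel(),(q[4]-1.5)/3],[480,-90,1.57,1.7,1.5],loss="soft_l1",x_scale=[1,1,.01,.01,1])
    print(f.x.round(4));print(res(f.x).round(2).tolist())
    for a,b in(((418,133),(343,413)),((402,277),(343,236)),((486,143),(280,413)),((250,40),(500,372)),((217,152),(502,208)),((376,40),(400,513))):
        X,e=tri(C["scene"](*a),C["top"](*b));print(X.round(1),round(e,1))
    for n,uv in(("top",(545,170)),("top",(360,150)),("top",(590,425)),("top",(630,430)),("top",(650,225)),("top",(205,395))):
        o,d=ray(n,C[n](*uv));print(uv,(o-d*o[2]/d[2]).round(0))
E
python3 fit.py
```

```text
[ 5.963536e+02 -1.045862e+02  1.585000e+00  1.585000e+00 -2.184000e-01]
[[0.02, -0.11], [0.12, -0.48], [-0.01, 0.26], [0.23, 0.61], [0.27, 1.13], [-1.0, 1.46], [0.09, 0.97], [0.44, 0.3], [-0.92, -1.25], [-0.07, 1.4], [-0.14, 0.6], [0.38, 0.81], [0.2, 1.31], [0.49, 2.61], [0.15, 0.23], [0.69, -0.01]]
[540.2 -63.   42.7] 1.5
[650.3 -59.5  36.7] 2.0
[540.5 -25.1  37.7] 0.6
[ 548.6 -150.8  111.7] 3.7
[ 644.5 -150.   113.4] 1.1
[477.3 -96.   59.7] 0.4
(545, 170) [ 708. -184.    0.]
(360, 150) [718. -71.   0.]
(590, 425) [ 547. -211.    0.]
(630, 430) [ 544. -235.    0.]
(650, 225) [ 674. -248.    0.]
(205, 395) [560.  20.   0.]
```

```bash
cat > rb.py <<'E'
import numpy as np, cv2
from scipy.spatial.transform import Rotation as Rn
from station import env,set_gripper,viewer
O=np.array([596.35,-104.6]);YAW=1.585
ex=np.array([np.cos(YAW),np.sin(YAW)]);ey=np.array([-ex[1],ex[0]])
def quat(s):
    y=np.r_[s*ey,0];z=np.array([0,0,-1.]);return Rn.from_matrix(np.c_[np.cross(y,z),y,z]).as_quat()
def tcp(lead,z,y=0):   # leading face of closed fingers at tray x=lead, tips at z
    return np.r_[O+(lead-10)*ex+y*ey,z+env.tips_ahead]
def st(tag=""):
    s=env.read_state();p=np.array(s["tool_pos"]);d=p[:2]-O
    f=np.array(s["force"]);print(tag,"t%.2f lead %.1f y %.1f tipz %.1f"%(s["time_s"],d@ex+10,d@ey,p[2]-env.tips_ahead),"F x,y,z tray",np.round([f[:2]@ex,f[:2]@ey,f[2]],1))
    return s
def snap(nm):
    for n in("scene","top"): cv2.imwrite(f"pics/{nm}_{n}.png",viewer.camera(n))
E
python3 - <<'E'
from rb import *
best=None
for s in(1,-1):
    j=env.ik(tcp(-66,200),quat(s)); print(s,env.tips_ahead,None if j is None else np.round(j,2))
    if j is not None and (best is None or abs(j[5])<abs(best[1][5])): best=(s,j)
s=best[0];print("use",s);open("sgn","w").write(str(s))
set_gripper(0)
env.reach(tcp(-66,200),quat(s));st("above")
env.move_l(tcp(-66,69),rate=120);st("down")
snap("down")
E
python3 -c "
import cv2,numpy as np
a=cv2.imread('pics/down_scene.png')[165:275,165:305];b=cv2.imread('pics/down_top.png')[115:205,215:315]
cv2.imwrite('pics/c3.png',np.hstack([cv2.resize(a,(440,346),interpolation=2),cv2.resize(b,(360,346),interpolation=2)]))"
```

```text
1 80.0 None
-1 80.0 [-0.31  0.45  1.65 -0.    1.04 -0.33]
use -1
above t4.58 lead -65.3 y -0.2 tipz 200.0 F x,y,z tray [ 0.  -0.2 -1.1]
down t5.82 lead -66.2 y -0.5 tipz 69.8 F x,y,z tray [ 0.6 -0.   0.1]
```

View pics/c3.png

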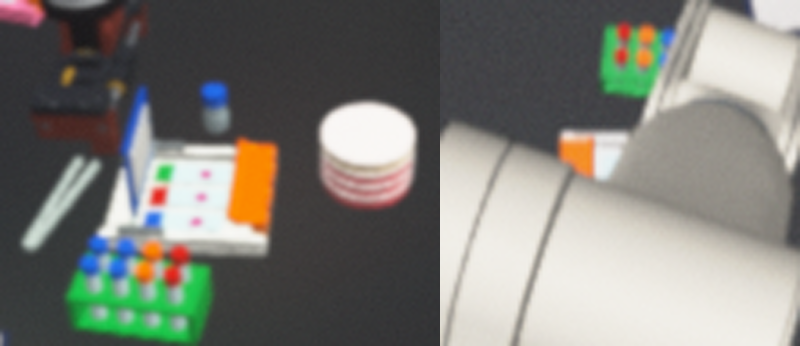

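The fingers are standing behind the tab (tab at crop (138,150), gripper at (85,110)), and everything else is in place. Next, swing the tab over along an arc.

```bash
python3 - <<'E'
from rb import *
r=47
for th in np.r_[np.linspace(1.72,0.15,9)]:
    x=-45+1+r*np.cos(th)-2*np.sin(th); z=24+r*np.sin(th)+2*np.cos(th)
    env.move_l(tcp(x,z),rate=45); st("th%.2f"%th)
hit=env.move_l(tcp(-45+1+r,21),rate=15,f_stop=5); print(hit); st("pressed")
snap("flat")
E
python3 -c "
import cv2,numpy as np
a=cv2.imread('pics/flat_scene.png')[165:275,165:305]
cv2.imwrite('pics/c4.png',cv2.resize(a,None,fx=5.5,fy=5.5,interpolation=2))"
```

```text
th1.72 t6.36 lead -52.6 y -0.1 tipz 70.3 F x,y,z tray [0.7 0.2 0.5]
th1.52 t6.72 lead -43.4 y 0.0 tipz 71.0 F x,y,z tray [-0.   0.4  0.6]
th1.33 t7.08 lead -34.2 y 0.0 tipz 70.0 F x,y,z tray [ 0.6 -0.4  0.1]
th1.13 t7.43 lead -25.4 y 0.1 tipz 67.2 F x,y,z tray [-0.1 -0.2 -0.6]
th0.93 t7.79 lead -17.4 y 0.1 tipz 62.8 F x,y,z tray [-1.2  0.6  0.1]
th0.74 t8.15 lead -10.3 y 0.1 tipz 56.9 F x,y,z tray [-0.6  1.9 -0.1]
th0.54 t8.51 lead -4.5 y 0.2 tipz 49.7 F x,y,z tray [-0.1 -0.8  0. ]
th0.35 t8.87 lead -0.3 y 0.2 tipz 41.5 F x,y,z tray [1.1 0.1 1.2]
th0.15 t9.22 lead 2.3 y 0.2 tipz 32.6 F x,y,z tray [ 1.4 -0.4  0.2]
True
pressed t9.78 lead 2.7 y -0.2 tipz 25.9 F x,y,z tray [0.6 1.2 8.7]
```

View pics/c4.png

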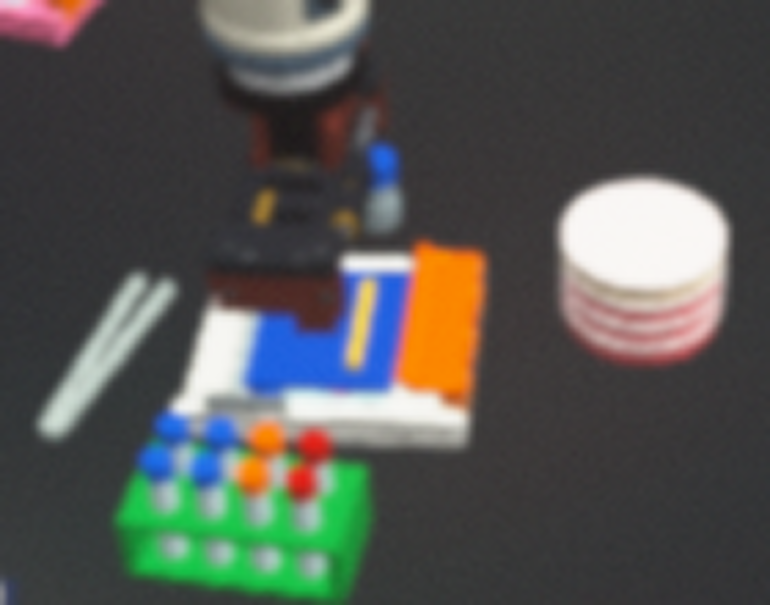

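The tab is flat: blue face up, yellow rib at about (360,325), free edge just short of the lip at about (405,330). The fingers are pressing at 25.9 mm, against an expected 26. Next I'll push the rib in small steps, watching the force.

```bash
python3 - <<'E'
from rb import *
for x in (6,10,14,18,22,26,30,33,36,38,40,42):
    hit=env.move_l(tcp(x,25.2),rate=30,f_stop=30); s=st("x%d %s"%(x,hit))
    if hit or np.array(s["force"])[:2]@ex<-22: break
env.hold(.2);st("held");snap("push")
E
python3 -c "
import cv2,numpy as np
a=cv2.imread('pics/push_scene.png')[165:275,165:305]
cv2.imwrite('pics/c5.png',cv2.resize(a,None,fx=5.5,fy=5.5,interpolation=2))"
```

```text
x6 False t10.13 lead 5.7 y -0.2 tipz 25.9 F x,y,z tray [-0.5  1.9  9.1]
x10 False t10.42 lead 9.7 y -0.2 tipz 25.9 F x,y,z tray [-0.4  3.4  8.8]
x14 False t10.70 lead 13.7 y -0.2 tipz 25.9 F x,y,z tray [-0.9  2.1  9.4]
x18 False t10.98 lead 17.7 y -0.2 tipz 25.9 F x,y,z tray [-1.4  2.8  8.6]
x22 False t11.27 lead 21.7 y -0.2 tipz 25.9 F x,y,z tray [-1.3  1.4  8.4]
x26 False t11.55 lead 25.4 y -0.4 tipz 25.9 F x,y,z tray [-2.5  2.6  8. ]
x30 False t11.83 lead 29.3 y -0.8 tipz 26.0 F x,y,z tray [-2.7  0.8  6.9]
x33 False t12.08 lead 32.3 y -1.0 tipz 26.0 F x,y,z tray [-2.3  0.5  5.4]
x36 False t12.33 lead 34.7 y -1.1 tipz 25.9 F x,y,z tray [-5.8 -0.1  5.3]
x38 False t12.58 lead 35.2 y -1.1 tipz 26.0 F x,y,z tray [-15.8   0.8   3.7]
x40 False t12.83 lead 35.6 y -1.2 tipz 26.0 F x,y,z tray [-25.    0.8   2.8]
held t13.03 lead 35.6 y -1.2 tipz 26.0 F x,y,z tray [-25.    0.8   2.6]
```

View pics/c5.png

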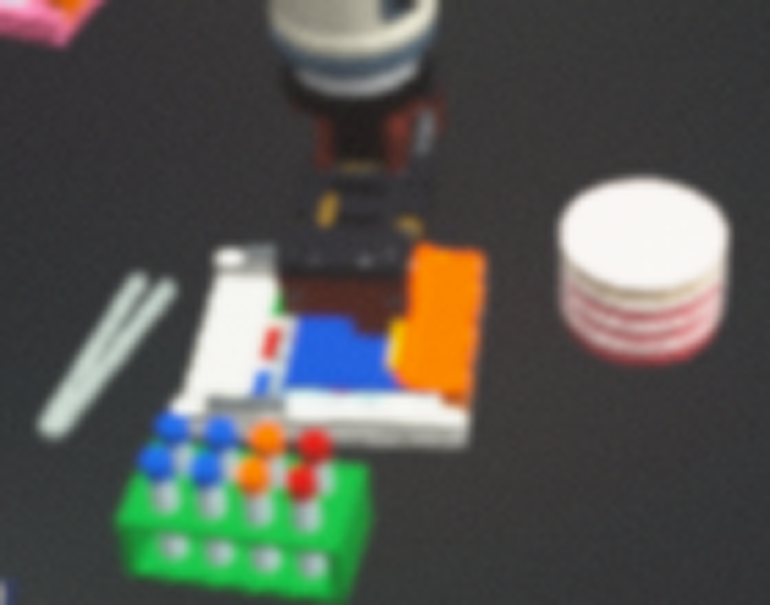

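It hit a hard stop: the force climbed to 25 N over about 1 mm. The rib is now at the lead-in, at about (400,345). Next I'll ease off and lift clear.

```bash
python3 - <<'E'
from rb import *
env.move_l(tcp(35.6,25.6),rate=20);st("relax")
env.move_l(tcp(34.8,27.5),rate=20);st("ease")
env.move_l(tcp(30,60),rate=80);st("up")
env.move_l(tcp(20,200),rate=150);st("clear")
env.move_joints(np.array(env.read_state()["qpos"])+[1.3,0,0,0,0,0]);st("away");snap("end")
E
python3 -c "
import cv2,numpy as np
a=cv2.imread('pics/end_scene.png')[180:280,165:305];b=cv2.imread('pics/end_top.png')[115:205,215:315]
cv2.imwrite('pics/c6.png',np.hstack([cv2.resize(a,(440,314),interpolation=2),cv2.resize(b,(349,314),interpolation=2)]))"
```

```text
relax t13.51 lead 34.6 y -0.9 tipz 26.1 F x,y,z tray [-7.9 -0.8  4.4]
ease t13.76 lead 34.4 y -0.6 tipz 27.6 F x,y,z tray [-6.7 -2.2  0.3]
up t14.32 lead 30.2 y 0.0 tipz 60.4 F x,y,z tray [-0.6  0.3 -0.6]
clear t15.40 lead 20.2 y 0.5 tipz 199.0 F x,y,z tray [-0.2 -0.1 -0.1]
away t17.98 lead 667.8 y 335.9 tipz 199.0 F x,y,z tray [-0.7 -0.7 -0.6]
```

View pics/c6.png

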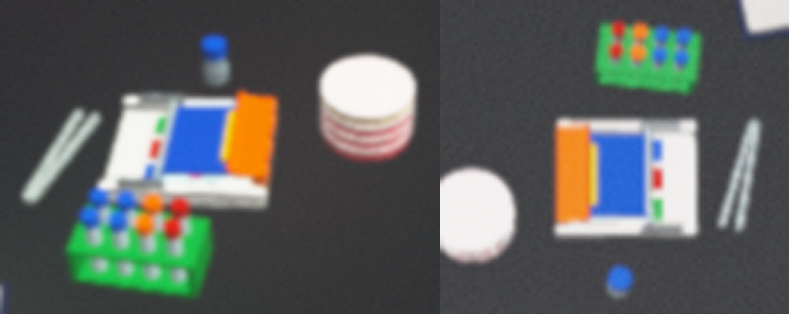

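The tab stays flat with the arm away. In the top view the rib touches the orange lead-in at (595,175) and the bystanders look unmoved. One numeric check of the runner before signing off.

Run:
```python
from vis import *; from rb import O,ex
import cv2
W=lambda x,z:np.r_[O+x*ex,z]
for r in(12,17,22): print(r,"rib rear top",proj("top",W(15+r,31)).round(1),"tab rear",proj("top",W(-45+r,26)).round(1))
print("measured ~ rib rear 260.3, tab rear 274.3 (col)")
for n in("scene","top"):
    d=cv2.absdiff(cv2.imread(f"pics/{n}0.png"),cv2.imread(f"pics/end_{n}.png")).max(2)>45
    m=cv2.connectedComponentsWithStats(d.astype(np.uint8))[2];print(n,[list(map(int,q)) for q in m[1:] if q[4]>6])
```

```text
12 rib rear top [261.5 164.9] tab rear [277.  165.4]
17 rib rear top [260.2 164.9] tab rear [275.7 165.4]
22 rib rear top [258.9 164.9] tab rear [274.4 165.4]
measured ~ rib rear 260.3, tab rear 274.3 (col)
scene [[277, 0, 11, 24, 42], [307, 0, 25, 46, 223], [451, 0, 40, 33, 701], [438, 19, 33, 30, 618], [467, 39, 8, 7, 21], [435, 48, 37, 28, 634], [290, 52, 19, 23, 113], [273, 55, 7, 6, 8], [249, 56, 8, 11, 27], [263, 58, 16, 28, 158], [422, 69, 12, 9, 76], [458, 73, 23, 17, 236], [443, 78, 6, 3, 10], [410, 86, 17, 9, 107], [431, 90, 29, 7, 101], [461, 92, 10, 9, 58], [429, 99, 18, 8, 99], [203, 192, 11, 42, 244], [215, 214, 26, 23, 489], [213, 233, 3, 4, 9]]
top [[279, 147, 5, 30, 84], [257, 153, 20, 25, 428], [0, 207, 158, 153, 8363], [31, 261, 5, 2, 7], [223, 297, 6, 7, 17], [232, 296, 7, 3, 11], [252, 304, 12, 7, 26], [259, 312, 9, 20, 63], [38, 342, 171, 42, 1343], [202, 344, 6, 8, 31], [206, 354, 13, 9, 26], [245, 359, 5, 10, 31], [239, 371, 10, 13, 75]]
```

Run:
```python
import cv2,numpy as np
from vis import *; from rb import O,ex,ey
W=lambda x,y,z:np.r_[O+x*ex+y*ey,z]
a=cv2.imread('pics/end_scene.png')[205:250,195:260];b=cv2.imread('pics/end_top.png')[145:187,243:293]
cv2.imwrite('pics/c7.png',np.hstack([cv2.resize(a,(455,315),interpolation=2),cv2.resize(b,(345,315),interpolation=2)]))
for r in(17,22):
  for nm,x,y,z in(("tabrear-",-45+r,-48,26),("tabrear+",-45+r,48,26),("rib-",15+r,-35,31)):
    s=(proj("scene",W(x,y,z))-[195,205]+.5)*7;t=(proj("top",W(x,y,z))-[243,145]+.5)*[6.9,7.5]+[455,0]
    print(r,nm,s.round(),t.round())
```

```text
17 tabrear- [133. 213.] [683.  68.]
17 tabrear+ [170.  63.] [684. 247.]
17 rib- [277. 189.] [577.  88.]
22 tabrear- [145. 214.] [675.  68.]
22 tabrear+ [181.  64.] [675. 247.]
22 rib- [289. 189.] [568.  88.]
```

View pics/c7.png

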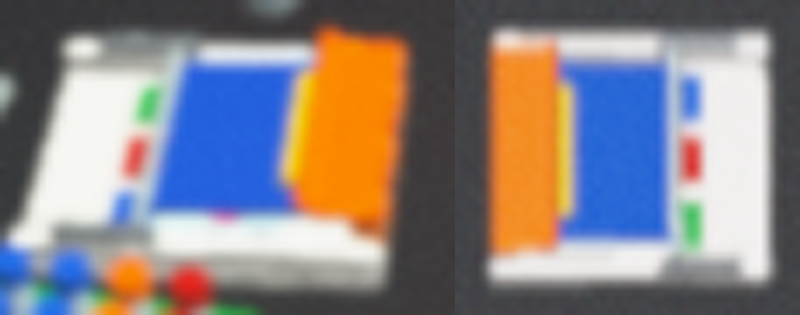

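The tab's rear corners are at about (153,212) and (187,65), which fits a runner of 22 mm or slightly more and rules out 17. The rib's rear edge at (284,185) suggests about 20. With the hard stop felt as well, I'm signing off.

```bash
python3 -c "
from station import env,workorder
env.hold(0.3);print(env.read_state()['time_s']);print(workorder.sign_off())"
```

```text
18.3833
the job is handed in; nothing more can be done
None
```

The slide tray cover is shut. With the arm clear, the tab lay flat with its free edge under the orange lip, and it was still so in the last pictures. I handed the job in at 18.4 s.

- **Closing:** With the fingers closed, I swung the tab over by its blue outer face and pressed it flat, touching at 25.9 mm (26 mm expected). Keeping it pressed, I pushed the yellow rib towards the lip until the force rose to 25 N at a hard stop. Then I eased off and lifted away.
- **How far it slid:** The rear edge of the tab matches the full 22 mm of travel in both views. The rib's edge is less clear: about 20 mm in the enlarged scene view, and about 17 mm by a coarser reading from the top view. I put that down to blur, because the hard stop and the rear edge both point to full travel.
- **Surroundings:** Comparing pictures from before and after shows changes only at the tab and the arm, so none of the things around the tray show any movement.

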